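# Re-arm the cap-torque tester

### The job

The cap test is over: lift the amber dropper bottle off the torque tester and stand it upright on the floor of the blue tray, beside the clear bottle that is already there. Then turn the tester's black pointer knob counter-clockwise all the way back to its zero stop, and only after that press down the green-marked end of the red rocker switch so that it snaps over and re-arms the tester. Never tip the amber bottle over, and leave everything else standing where it is.

Things in the scene. Friction and masses are not known exactly. Their poses are not given: they have to be found in the camera images.
- tester: White and grey cap-torque tester, fixed, 170 (its x) by 250 mm (its y), deck 55 mm up. Origin: centre of its underside, z up. In its frame: dial (white, 110 mm across) centred at x +20, y -55 mm; aluminium bottle platter (84 mm across, top 60 mm up, four rubber pegs 11 mm high, 9 mm thick on radius 35 mm) centred at x +10, y +60; rocker centred at x -60, y 0.
- peak_knob (a joint): Angle (rad) of the black pointer knob on the dial: 0 = at the zero stop (brass pin by the red mark), most 3.6, grows clockwise from above. Friction 0.05 N m; stays where left. Bar grip 66 mm long, 16 mm wide, 67 to 100 mm above the worktop, over a round skirt 60 mm across. At 0 the bar's red pointer lies along the tester's +x; at q it is turned q clockwise from there.
- knob_grip (a point): Point on the knob's axis 89 mm above the worktop, inside the bar grip, 11 mm under its top. Its x axis runs along the bar to the red pointer.
- ready_rocker (a joint): Angle (rad) of the red rocker: a paddle 64 mm long (tester's y), 30 wide, 12 thick, pivoting at its middle 69 mm above the worktop. -0.26 = not armed (green-marked end, on the tester's +y side, stands up); +0.26 = armed (green end down). Over-centre: pressing the green end takes about 3 to 5 N at first; past the middle it snaps over by itself and stays.
- rocker_green_end (a point): Middle of the top face at the green-marked end of the rocker paddle, 24 mm from its pivot; about 81 mm above the worktop when up and 69 mm when down.
- amber_bottle: Amber glass dropper bottle with black dropper cap, loose, 33 mm in diameter, 100 mm tall; glass body is straight to about 55 mm above its base. Origin: centre of its underside, z up along the bottle. Starts upright on the tester's platter between the pegs.
- tray: Shallow blue tray, fixed, 200 mm (its x) by 110 mm (its y) outside, rim 16 mm high, walls 4 mm, floor 4 mm thick. Origin: centre of its underside on the worktop. It may stand to the left or to the right of the tester.
- clear_bottle: Clear dropper bottle with black cap, same size as the amber one, loose, standing somewhere along the tray's length. Origin: centre of its underside. To be left standing.
- carton: White carton, fixed, 180 by 101 mm in plan (its longer side along its own y), 130 mm tall, on the other side of the tester from the tray. Origin: centre of its underside. An obstacle.
- tall_cylinder: Clear plastic measuring cylinder, loose, 63 mm wide, 242 mm tall, behind the tester. Origin: centre of its underside. To be left standing.
- wash_bottle: White wash bottle with blue cap and bent spout, loose, 60 mm in diameter (92 mm with the spout), 192 mm tall, behind the tester. Origin: on its underside, 15 mm from the middle of the round body, which lies toward its own +y. To be left standing.
- beaker: Glass beaker, loose, 76 mm wide (85 mm over the spout), 86 mm tall, in front of the tester. Origin: centre of its underside. To be left standing.
Things that resemble listed ones, but are neither listed nor needed, are in the scene too. Of the things like the amber_bottle, leave any that is yellow; of the rest the larger one is meant.

How it is judged:
By the outcome, as a careful person would: the job done as asked, in the order asked, and still so for the second after the job is handed in, with the robot touching nothing.
It also fails if it takes over 64 s, if anything falls off the work surface, if the arm or the gripper's body presses on something with over 40 N, if the wrist force passes 120 N, or if a joint passes its speed limit or range.

### The arm

A 6-joint arm with a two-finger parallel gripper is mounted at the origin on a cart in front of the work surface, level with it; the furniture and walls round the work are solid. World frame = base frame: x ahead of the robot, y to its left, z up, the work surface at z = 0. Lengths are in m, angles in rad, forces in N, time in s.
With the tool pointing down it reaches from about 0.3 to 0.875 m from the base axis. Payload 6.4 kg.
Tool frame: the origin (TCP) lies at the very end of the fingers, on their centre line; the grasp point (between the pads) lies 19 mm behind it; z points along the fingers, y is the line along which they close (so a half turn about z gives the same grasp; the last joint's range is limited). The gripper opens to 85 mm and grips with 20 to 120 N. Pads are 22 mm wide; open, the fingers measure 114 mm over their backs; the gripper's body (76 mm by 85 mm) begins 54 mm behind the grasp point. The pads swing forward as they close: fully open they stand 13 mm farther back than shut.
Start: joints at [1.126, 0.181, 1.607, -0, 1.354, -0.206], TCP at [0.136, 0.559, 0.231] pointing down, gripper open.
Joint ranges: [-2.99, 2.99], [-0.89, 2.07], [0.3, 2.58], [-1.14, 4.28], [0, 2.63], [-3.12, 3.12]. Speed limits (rad/s): [2.57, 2.57, 3.01, 3.14, 3.14, 3.14].

### API

Orientations are given as a unit quaternion [w, x, y, z].
In Python, from bench import telemetry, camera, ctrl, spotter gives the robot as it stands.
- The arm moves only by the tool send_rows, never from a script. Its argument "series" is a list of rows, each a list of 3 entries, a list of its own where there are three numbers: the turn, a rotation vector about the world's x, y, z in degrees, then the shift along the world's x, y, z in mm, then the closure, from -1 (fully open) to 1 (shut), so that 0 is half open. In form: [[[rx, ry, rz], [dx, dy, dz], gripper], ...]. A call has 1 to 10 rows; each row is the pose to reach, as a shift and turn from the pose commanded when the call began; what a row does not reach only later rows make up. A row lasts 1/8 s, in which the tool goes at most 62.5 mm and 10.7 degrees, less where a joint would pass 70% of its speed; a pose out of reach is approached as far as the arm can. A call with a gripper value outside its range is refused whole. The fingers move at their own pace and stop on an object; the grip force is fixed at half the most. Time passes only in rows, so rows that repeat a pose let the fingers close. It gives the time, the measured TCP pose, the force, the opening and the grip force at its end, in the units of the state.
- telemetry.get_obs(): the state, without advancing time (a new reading comes with each control period).
- camera(name): name is "scene" or "top" or "wrist"; returns a dict with "pixels" (384x512x3 uint8, red, green, blue), "camera_matrix" (3x3 intrinsics, pixels), "dist_coeffs" ([k1, k2, p1, p2, k3] as OpenCV has them; the pictures are not rectified), "xyz" and "orientation" of the camera in the world. Camera axes: x right, y up, looking along -z (the intrinsics and any distortion apply to the point x, -y, -z); pixel columns grow to the right and rows downward; lengths in m; the calibration is good to about 2 mm. A picture is of the moment at which its call begins. There is no depth.
- ctrl.hand_in(): hands the job in; it is judged then, once.
Trained networks look in the newest picture that a camera, given by its name, has taken for a name from the list of things; names that differ only in an ending like _2 or _b are one class to them, and where a whole thing is asked for, a point or a joint stands for the part that bears it (a point fixed in the world has none). Each returns a list of dicts, best first, with "conf" (0 to 1); they miss things now and then, are a little off and sometimes report something else, mostly with a low value. They report only what shows in the picture. A call takes as long as a camera call. They do not tell look-alikes from the thing itself.
- spotter.boxes_of(thing, camera): "xyz" ([x, y, z] in m, in world coordinates, good to about 4 mm: the middle of the surface that is visible of it).
- spotter.landmark_of(thing, camera): "xyz" ([x, y, z] in m, in world coordinates, good to about 4 mm: a listed point, or the origin of a listed thing).
The state is a dict: "time_s": time; "q": joint angles; "dq": joint speeds; "joint_efforts": joint torques, N m; "eef_pos": TCP position; "eef_rot": TCP orientation; "wrist_force": force on the tool from outside, world axes, zero at the start; "torque": the same for the moment, N m; "opening": opening from 0.0 (shut) to 1.0 (fully open); "grasp_force": force on a finger pad.
Only numpy, scipy, OpenCV 4.12 (cv2) and the standard library are available. Lean on these libraries where they do the work, as an engineer would, in place of code of your own. Each camera call takes 0.05 s, during which the arm holds its last target. There are 200 camera calls.

## Working session

There is one attempt and no reset: what is moved stays moved. The work goes in short steps, Python scripts to look and compute and a tool call to move; the robot and the scene stay as the last step left them, time stands still between calls to the robot, and variables do not carry over. Pictures are saved under pics/ and viewed, at most 10 in all, crops included, and the job is handed in when it is done.

Besides the shell and the picture viewer there is one more tool, called after "Call:" as name([rows], argument=value, ...), one row to a line, values as JSON. send_rows: Moves the arm, as the interface text tells. Its arguments: {"type":"object","properties":{"series":{"type":"array","items":{"type":"array"}}},"required":["series"]}

```bash
mkdir -p pics
cat > h.py <<'E'
import numpy as np, cv2
from scipy.spatial.transform import Rotation as R
from bench import telemetry, camera, ctrl, spotter
def save(c,name,crop=None,scale=1):
    im=c["pixels"][:,:,::-1]
    if crop: im=im[crop[1]:crop[3],crop[0]:crop[2]]
    cv2.imwrite("pics/"+name,cv2.resize(im,None,fx=scale,fy=scale,interpolation=cv2.INTER_CUBIC))
def rot(c):
    q=c["orientation"]; return R.from_quat([q[1],q[2],q[3],q[0]])
def proj(c,p):
    p=rot(c).inv().apply(np.atleast_2d(p)-np.array(c["xyz"]))*[1,-1,-1]
    return cv2.projectPoints(p,np.zeros(3),np.zeros(3),np.array(c["camera_matrix"],float),np.array(c["dist_coeffs"],float))[0].reshape(-1,2)
def at_z(c,uv,z):
    n=cv2.undistortPoints(np.array(uv,float).reshape(-1,1,2),np.array(c["camera_matrix"],float),np.array(c["dist_coeffs"],float)).reshape(-1,2)
    d=rot(c).apply(np.c_[n[:,0],-n[:,1],-np.ones(len(n))]); o=np.array(c["xyz"])
    return o+d*((z-o[2])/d[:,2])[:,None]
E
python3 - <<'E'
from h import *
ims=[]
for n in ["scene","top"]:
    c=camera(n); save(c,n+"0.png",scale=1.5)
    print(n,np.round(c["xyz"],3))
    for t in ["tester","knob_grip","rocker_green_end","amber_bottle","tray","clear_bottle","carton","tall_cylinder","wash_bottle","beaker"]:
        for d in spotter.landmark_of(t,n)[:4]: print(t,np.round(d["xyz"],3),round(d["conf"],2),np.round(proj(c,d["xyz"])[0]))
print(telemetry.get_obs()["time_s"])
E
```

```text
scene [-0.188 -0.542  0.656]
tester [ 0.536  0.05  -0.   ] 0.61 [244. 213.]
knob_grip [ 0.562 -0.002  0.092] 0.8 [262. 190.]
knob_grip [0.473 0.062 0.078] 0.56 [227. 200.]
rocker_green_end [0.471 0.059 0.079] 0.51 [228. 201.]
amber_bottle [ 0.371  0.144 -0.002] 0.67 [187. 229.]
amber_bottle [0.628 0.232 0.002] 0.63 [221. 184.]
amber_bottle [0.529 0.106 0.059] 0.62 [229. 194.]
tray [ 0.461 -0.31   0.   ] 0.81 [337. 273.]
clear_bottle [ 0.508 -0.339  0.003] 0.88 [355. 266.]
carton [ 0.517  0.336 -0.   ] 0.74 [178. 190.]
tall_cylinder [0.652 0.143 0.001] 0.74 [244. 189.]
tall_cylinder [ 0.512 -0.338  0.003] 0.66 [355. 265.]
wash_bottle [ 0.673 -0.03   0.005] 0.65 [288. 201.]
beaker [0.402 0.006 0.001] 0.87 [228. 240.]
top [0.243 0.015 1.414]
tester [ 0.536  0.046 -0.004] 0.61 [249. 211.]
knob_grip [ 0.57  -0.004  0.088] 0.92 [266. 193.]
rocker_green_end [0.471 0.055 0.084] 0.59 [245. 227.]
amber_bottle [0.529 0.105 0.058] 0.6 [228. 209.]
amber_bottle [ 0.618  0.234 -0.001] 0.48 [188. 185.]
amber_bottle [ 0.372  0.145 -0.003] 0.4 [216. 265.]
tray [ 0.463 -0.31  -0.   ] 0.57 [367. 233.]
tray [0.533 0.045 0.001] 0.47 [249. 212.]
clear_bottle [ 0.565 -0.003  0.087] 0.73 [265. 195.]
clear_bottle [ 0.51  -0.338  0.003] 0.71 [375. 218.]
carton [ 0.517  0.343 -0.   ] 0.61 [152. 218.]
tall_cylinder [0.65  0.142 0.002] 0.8 [218. 175.]
wash_bottle [ 0.674 -0.027 -0.001] 0.96 [272. 167.]
beaker [ 0.404  0.007 -0.003] 0.96 [262. 254.]
beaker [ 0.512 -0.334 -0.   ] 0.47 [374. 218.]
1.1
```

View pics/scene0.png

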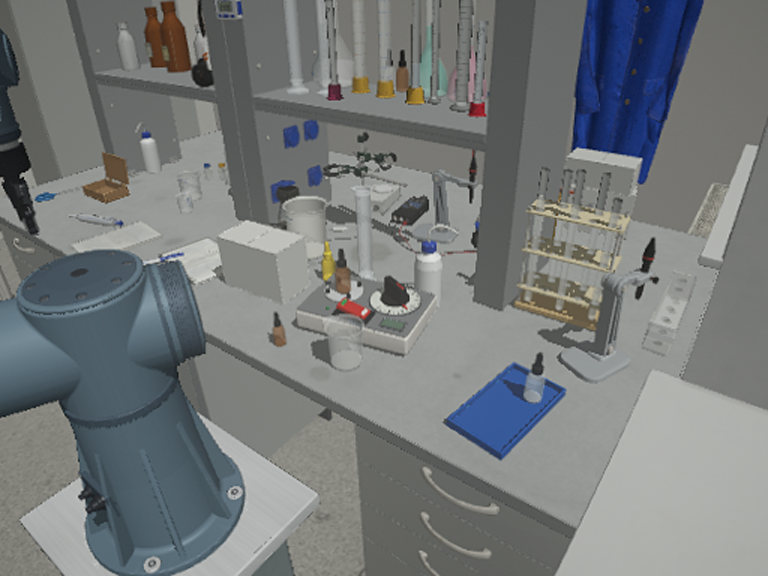

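View pics/top0.png

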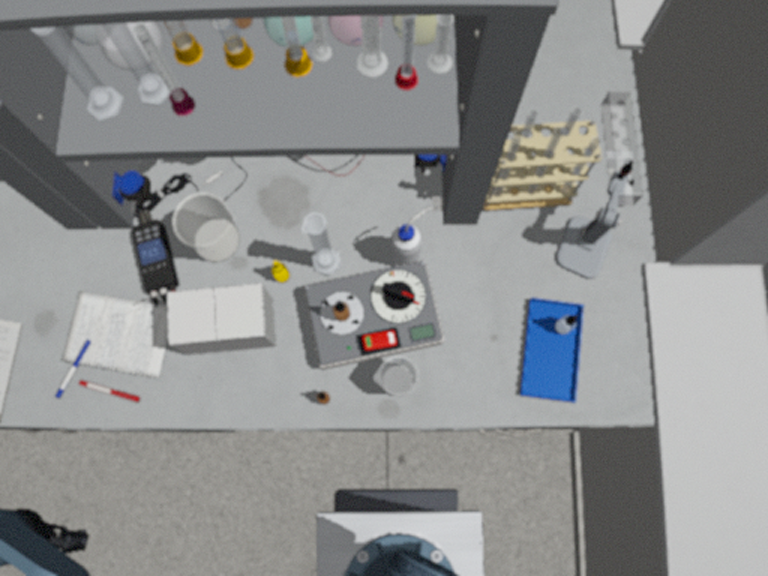

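Things that could be taken for the amber bottle (scene picture, shown pixels):
- bottle on the platter at (342,270): the larger brown one, chosen
- small brown bottle at (278,330), in front of the tester
- yellow bottle at (327,262), excluded by colour

The tray is at (505,408) with the clear bottle at (535,380). Next is one close crop, plus the start orientation.

Run:
```python
from h import *
c=camera("scene"); save(c,"crop1.png",(165,130,315,250),5)
o=telemetry.get_obs(); q=o["eef_rot"]; r=R.from_quat([q[1],q[2],q[3],q[0]])
print(o["eef_pos"],o["q"],o["opening"]);print(r.as_matrix().round(3))
# wanted: tilt 45 deg, azimuth 11 deg (tool z forward-down); view: down-ish with y sideways
def tool(az,tilt):
    a,t=np.radians([az,tilt]); z=np.array([np.sin(t)*np.cos(a),np.sin(t)*np.sin(a),-np.cos(t)]); y=np.array([-np.sin(a),np.cos(a),0])
    out=[]
    for s in (1,-1):
        M=np.c_[np.cross(s*y,z),s*y,z]; out.append((R.from_matrix(M)*r.inv()).as_rotvec(degrees=True).round(1))
    return out
for a,t in [(11,0),(11,45),(0,0)]: print(a,t,tool(a,t))
w=camera("wrist"); d=np.array(w["xyz"])-o["eef_pos"]; print("wristcam in tool",r.inv().apply(d).round(3),w["camera_matrix"], r.inv().apply(rot(w).apply([0,0,-1])).round(2))
```

```text
[0.13599566 0.55870254 0.23127158] [ 1.12571389e+00  1.80835494e-01  1.60699360e+00 -2.19095900e-05
  1.35379048e+00 -2.06293484e-01] 0.9972023730856353
[[-0.972  0.237  0.   ]
 [ 0.237  0.972 -0.   ]
 [-0.    -0.    -1.   ]]
11 0 [array([ 0. ,  0. , 24.7]), array([   0. ,   -0. , -155.3])]
11 45 [array([ -1.1, -45.3,  23.4]), array([  61.4,   -1.4, -144.7])]
0 0 [array([ 0. ,  0. , 13.7]), array([   0. ,   -0. , -166.3])]
wristcam in tool [ 0.083 -0.    -0.143] [[319.9540845    0.         262.02659067]
 [  0.         319.9540845  189.31466033]
 [  0.           0.           1.        ]] [-0.32  0.    0.95]
```

View pics/crop1.png

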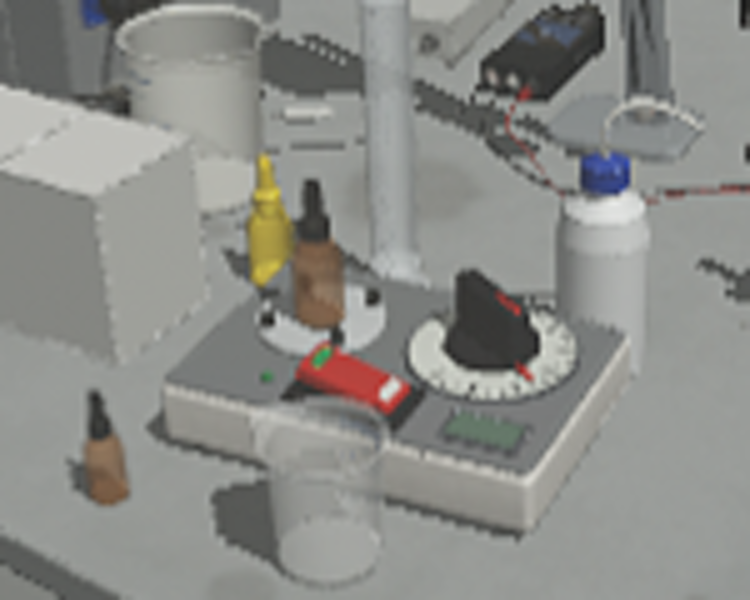

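The crop shows the platter bottle at (320,265). It is bigger than the brown one in front at (105,460), and the other is yellow, so the choice stands. The knob's bar is turned well away from zero. Moving to an overlook pose tilted 35°.

Call:
send_rows([
  [[0,0,0],[20,-40,40],-1],
  [[0,-8,6],[50,-90,60],-1],
  [[0,-16,12],[80,-140,60],-1],
  [[-0.5,-24,18],[110,-190,60],-1],
  [[-0.8,-35.4,24],[140,-245,60],-1],
  [[-0.8,-35.4,24],[170,-300,60],-1],
  [[-0.8,-35.4,24],[200,-355,60],-1],
  [[-0.8,-35.4,24],[225,-410,60],-1],
  [[-0.8,-35.4,24],[240,-460,60],-1],
  [[-0.8,-35.4,24],[250,-480,60],-1],
])

```text
time_s: 2.45
eef_pos: [0.3845, 0.0925, 0.2904]
eef_rot: [0.297, -0.092, 0.95, 0.029]
wrist_force: [0.3, 0.6, -0.7]
opening: 1.001
grasp_force: 0.0
```

```bash
cat >> h.py <<'E'
def state():
    o=telemetry.get_obs(); q=o["eef_rot"]; r=R.from_quat([q[1],q[2],q[3],q[0]])
    print("t",o["time_s"],"tcp",np.round(o["eef_pos"],4),"open",round(o["opening"],3),"grip",round(o["grasp_force"],1),"F",np.round(o["wrist_force"],1),"q",np.round(o["q"],2)); return o,r
def tool(az,tilt,s=1):
    a,t=np.radians([az,tilt]); z=np.array([np.sin(t)*np.cos(a),np.sin(t)*np.sin(a),-np.cos(t)]); y=s*np.array([-np.sin(a),np.cos(a),0])
    return R.from_matrix(np.c_[np.cross(y,z),y,z])
def turn(M,r): return (M*r.inv()).as_rotvec(degrees=True).round(1)
E
python3 - <<'E'
from h import *
o,r=state(); print(r.as_matrix().round(3), turn(tool(11,35),r))
c=camera("wrist"); save(c,"w1.png",scale=1.5)
for t in ["tester","knob_grip","rocker_green_end","amber_bottle","wash_bottle"]:
    for d in spotter.landmark_of(t,"wrist")[:3]: print(t,np.round(d["xyz"],3),round(d["conf"],2),np.round(proj(c,d["xyz"])[0]))
E
```

```text
t 2.45 tcp [0.3845 0.0925 0.2904] open 1.001 grip 0.0 F [ 0.3  0.6 -0.7] q [-0.31 -0.89  2.37  0.31  1.14 -2.13]
[[-0.806 -0.191  0.559]
 [-0.157  0.982  0.109]
 [-0.57  -0.    -0.822]] [ 0.1 -0.2 -0. ]
tester [ 0.533  0.046 -0.   ] 0.83 [209. 104.]
tester [0.532 0.108 0.056] 0.19 [252. 138.]
knob_grip [0.564 0.    0.086] 0.84 [164. 161.]
rocker_green_end [0.468 0.062 0.081] 0.79 [220. 107.]
rocker_green_end [ 0.675 -0.029 -0.002] 0.53 [159. 163.]
amber_bottle [0.533 0.107 0.055] 0.97 [251. 138.]
amber_bottle [ 0.628  0.24  -0.002] 0.92 [318. 165.]
wash_bottle [ 0.675 -0.029  0.001] 0.86 [159. 164.]
```

View pics/w1.png

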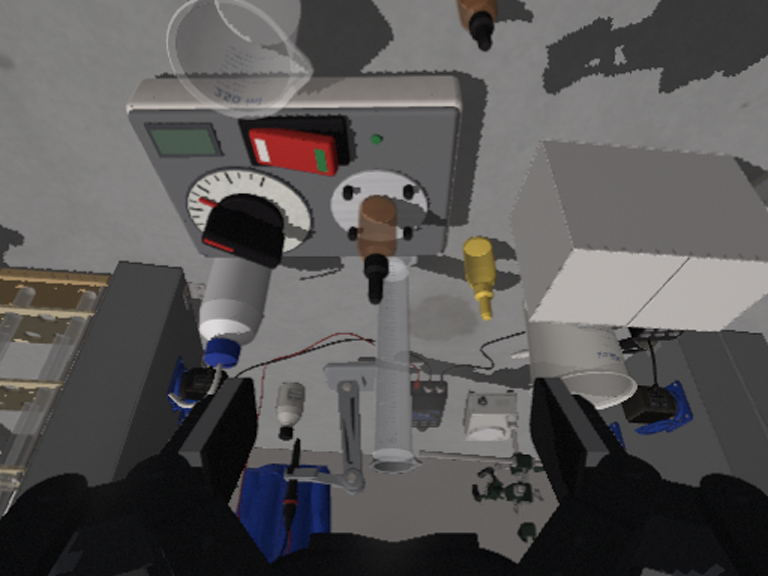

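The wrist view shows the chosen bottle standing among the four pegs at (377,215). The pointer tip is at (205,200), and the red line on the bar top runs (205,240)–(232,250). Measuring the knob angle and moving to the pre-grasp.

Run:
```python
from h import *
c=camera("wrist")
k=np.array([.566,-.001])
for z,pts in [(.062,[(205,200)]),(.1,[(205,240),(232,250)])]:
    p=at_z(c,np.array(pts)/1.5,z); print(p.round(4), "cw from tester x:",[round(float(14.3-np.degrees(np.arctan2(*(a[:2]-k)[::-1]))),1) for a in p])
pg=at_z(c,np.array([(347,188),(408,188),(355,230),(406,230)])/1.5,.071); print("pegs",pg.round(4),pg.mean(0))
state()
```

```text
[[ 0.543  -0.0343  0.062 ]] cw from tester x: [138.9]
[[ 0.5494 -0.0266  0.1   ]
 [ 0.5579 -0.0062  0.1   ]] cw from tester x: [137.3, 161.4]
pegs [[0.4988 0.0805 0.071 ]
 [0.4896 0.128  0.071 ]
 [0.5457 0.093  0.071 ]
 [0.5372 0.1368 0.071 ]] [0.51783556 0.10960025 0.071     ]
t 2.8 tcp [0.3835 0.0955 0.2896] open 1.002 grip 0.0 F [ 0.5  0.4 -0.1] q [-0.3  -0.89  2.37  0.3   1.14 -2.12]
```

Call:
send_rows([
  [[0,0,0],[30,5,-30],-1],
  [[0,0,0],[60,5,-70],-1],
  [[0,0,0],[100,5,-119],-1],
  [[0,0,0],[100,5,-119],-1],
  [[0,0,0],[100,5,-119],-1],
])

```text
time_s: 3.42
eef_pos: [0.4833, 0.1016, 0.1706]
eef_rot: [0.295, -0.094, 0.95, 0.03]
wrist_force: [-0.0, -0.4, 0.5]
opening: 0.998
grasp_force: 0.0
```

Run:
```python
from h import *
o,r=state(); print(r.as_matrix().round(3))
```

```text
t 3.425 tcp [0.4833 0.1016 0.1706] open 0.998 grip 0.0 F [-0.  -0.4  0.5] q [-0.17 -0.32  2.33  0.38  0.6  -2.2 ]
[[-0.808 -0.196  0.556]
 [-0.161  0.981  0.113]
 [-0.567  0.002 -0.824]]
```

Run:
```python
from h import *
o,r=state()
c=camera("wrist")
for t in ["amber_bottle","knob_grip","rocker_green_end","tester"]:
    for d in spotter.landmark_of(t,"wrist")[:2]: print(t,np.round(d["xyz"],3),round(d["conf"],2),np.round(proj(c,d["xyz"])[0]))
im=c["pixels"].copy()
def dot(p,col):
    for u in proj(c,p): cv2.circle(im,tuple(int(x) for x in u.round()),2,col,-1)
a=np.linspace(0,6.28,30)
for z,col in [(.06,(0,255,0)),(.115,(255,0,255))]: dot(np.c_[.530+.0165*np.cos(a),.106+.0165*np.sin(a),0*a+z],col)
dot(np.c_[.530+.042*np.cos(a),.106+.042*np.sin(a),0*a+.06],(0,0,255))
dot(np.c_[.566+.055*np.cos(a),-.001+.055*np.sin(a),0*a+.056],(0,0,255))
c["pixels"]=im; save(c,"w2.png",scale=1.5)
```

```text
t 3.425 tcp [0.4833 0.1016 0.1706] open 0.998 grip 0.0 F [-0.  -0.4  0.5] q [-0.17 -0.32  2.33  0.38  0.6  -2.2 ]
amber_bottle [ 0.628  0.236 -0.004] 0.83 [344. 185.]
knob_grip [ 0.566 -0.     0.089] 0.72 [118. 194.]
knob_grip [0.532 0.106 0.06 ] 0.63 [256. 158.]
rocker_green_end [0.473 0.062 0.081] 0.87 [203. 110.]
tester [ 0.533  0.045 -0.001] 0.6 [191. 101.]
```

View pics/w2.png

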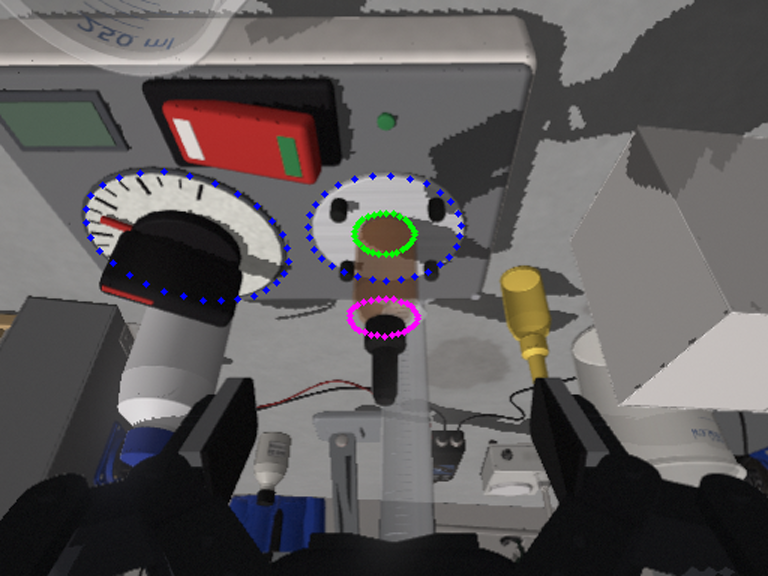

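The projected platter, base and shoulder rings at (385,230) and (385,315) match the picture, so the position is good. Going in, closing and lifting.

Call:
send_rows([
  [[0,0,0],[20,2,-28],-1],
  [[0,0,0],[40,5,-56],-1],
  [[0,0,0],[59,7,-82],-1],
  [[0,0,0],[59,7,-82],-1],
  [[0,0,0],[59,7,-82],0],
  [[0,0,0],[59,7,-82],1],
  [[0,0,0],[59,7,-82],1],
  [[0,0,0],[59,7,-82],1],
  [[0,0,0],[59,7,-82],1],
  [[0,0,0],[59,7,-82],1],
])

```text
time_s: 4.92
eef_pos: [0.544, 0.106, 0.0904]
eef_rot: [0.297, -0.092, 0.95, 0.029]
wrist_force: [-3.8, 1.3, 9.2]
opening: 0.369
grasp_force: 58.5
```

Call:
send_rows([
  [[0,0,0],[0,0,10],1],
  [[0,0,0],[0,0,30],1],
  [[0,0,0],[0,0,60],1],
  [[0,0,0],[0,0,90],1],
  [[0,0,0],[-10,0,110],1],
  [[0,0,0],[-20,0,110],1],
])

```text
time_s: 5.68
eef_pos: [0.5235, 0.1057, 0.2007]
eef_rot: [0.298, -0.092, 0.95, 0.028]
wrist_force: [-0.0, 0.1, -1.4]
opening: 0.366
grasp_force: 58.8
```

Run:
```python
from h import *
o,r=state(); print(r.as_matrix().round(3))
c=camera("top")
for t in ["tray","clear_bottle","wash_bottle"]:
  for d in spotter.landmark_of(t,"top")[:2]: print(t,np.round(d["xyz"],3),round(d["conf"],2))
for d in spotter.boxes_of("wash_bottle","top")[:1]: print("wash box",np.round(d["xyz"],3))
# tray outline from blue mask -> rim plane
im=c["pixels"].astype(int); m=((im[...,2]>im[...,0]+60)&(im[...,2]>100)).astype(np.uint8)
cs=max(cv2.findContours(m,cv2.RETR_EXTERNAL,cv2.CHAIN_APPROX_NONE)[0],key=cv2.contourArea)
print("tray corners",at_z(c,cv2.boxPoints(cv2.minAreaRect(cs)),.016).round(3))
for s in [(-36,35),(-30,35)]: print(s,turn(tool(*s),r))
w=camera("wrist"); save(w,"w3.png",scale=1.5)
```

```text
t 5.675 tcp [0.5235 0.1057 0.2007] open 0.366 grip 58.8 F [-0.   0.1 -1.4] q [-0.14 -0.26  2.22  0.32  0.62 -2.11]
[[-0.806 -0.191  0.56 ]
 [-0.157  0.982  0.109]
 [-0.571 -0.001 -0.821]]
tray [ 0.463 -0.311 -0.001] 0.66
tray [0.652 0.146 0.001] 0.59
clear_bottle [ 0.509 -0.334  0.   ] 0.54
clear_bottle [ 0.403  0.004 -0.004] 0.46
wash_bottle [ 0.677 -0.03  -0.001] 0.88
wash_bottle [0.473 0.055 0.084] 0.6
wash box [ 0.651 -0.015  0.122]
tray corners [[ 0.37  -0.24   0.016]
 [ 0.569 -0.269  0.016]
 [ 0.556 -0.381  0.016]
 [ 0.358 -0.348  0.016]]
(-36, 35) [ -0.   -0.2 -47. ]
(-30, 35) [ -0.   -0.2 -41. ]
```

View pics/w3.png

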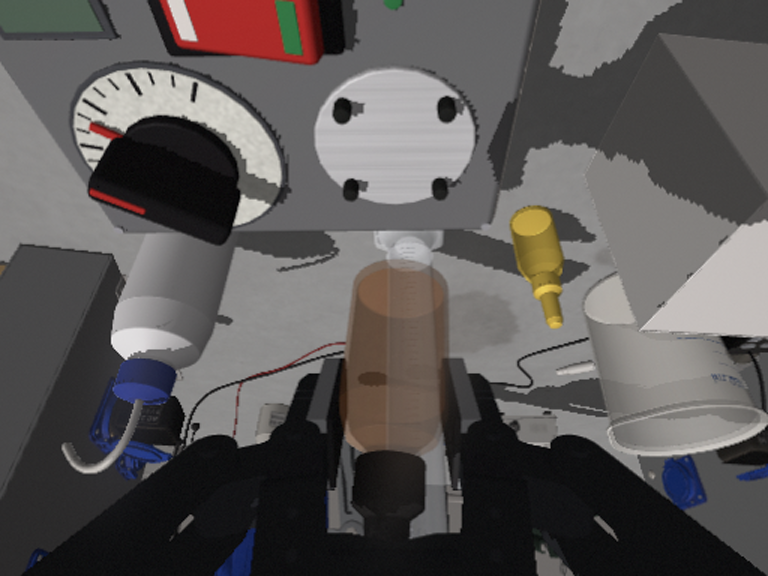

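The bottle is held upright at (400,360), clear of the pegs. Carrying it to the tray.

Call:
send_rows([
  [[0,0,-5],[-25,-35,0],1],
  [[0,0,-10],[-45,-80,0],1],
  [[0,0,-17],[-60,-130,0],1],
  [[0,0,-24],[-70,-180,0],1],
  [[0,0,-31],[-80,-230,0],1],
  [[0,0,-38],[-88,-280,0],1],
  [[0,0,-45],[-88,-330,0],1],
  [[0,0,-47],[-88,-375,-10],1],
  [[0,0,-47],[-88,-405,-40],1],
  [[0,0,-47],[-88,-414,-80],1],
])

```text
time_s: 7.22
eef_pos: [0.4353, -0.3114, 0.1187]
eef_rot: [0.284, 0.296, 0.907, -0.093]
wrist_force: [1.4, 0.3, -1.6]
opening: 0.363
grasp_force: 59.1
```

Call:
send_rows([
  [[0,0,0],[0,0,-10],1],
  [[0,0,0],[0,0,-30],1],
  [[0,0,0],[0,0,-50],1],
  [[0,0,0],[0,0,-60],1],
  [[0,0,0],[0,0,-60],1],
])

```text
time_s: 7.85
eef_pos: [0.4353, -0.3073, 0.0585]
eef_rot: [0.283, 0.295, 0.908, -0.091]
wrist_force: [-0.8, -0.1, -0.2]
opening: 0.368
grasp_force: 59.1
```

Run:
```python
from h import *
o,r=state(); print(r.as_matrix().round(3))
c=camera("wrist"); save(c,"w4.png",scale=1.5)
```

```text
t 7.85 tcp [ 0.4353 -0.3073  0.0585] open 0.368 grip 59.1 F [-0.8 -0.1 -0.2] q [-0.95  0.08  2.29  0.77  0.26 -2.59]
[[-0.666  0.587  0.46 ]
 [ 0.484  0.81  -0.331]
 [-0.567  0.002 -0.824]]
```

View pics/w4.png

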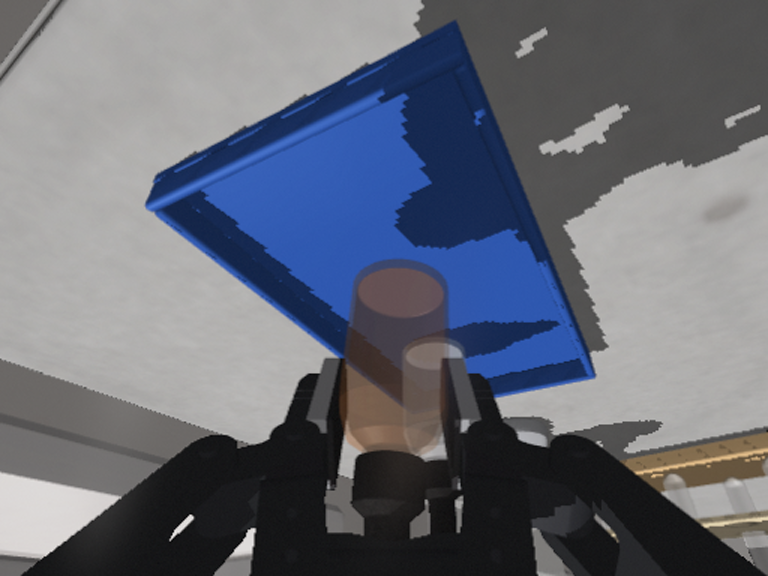

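The bottle is over the tray floor, with its base at (400,290). The clear bottle is behind it at (433,390). Lowering.

Call:
send_rows([
  [[0,0,0],[0,0,-10],1],
  [[0,0,0],[0,0,-18],1],
  [[0,0,0],[0,0,-21],1],
  [[0,0,0],[0,0,-23],1],
  [[0,0,0],[0,0,-24],1],
  [[0,0,0],[0,0,-24],1],
])

```text
time_s: 8.65
eef_pos: [0.4351, -0.3083, 0.0349]
eef_rot: [0.283, 0.295, 0.908, -0.091]
wrist_force: [0.4, 0.9, -1.5]
opening: 0.367
grasp_force: 59.1
```

Call:
send_rows([
  [[0,0,0],[0,0,-1],1],
  [[0,0,0],[0,0,-1],1],
  [[0,0,0],[0,0,-2],1],
  [[0,0,0],[0,0,-2],1],
])

```text
time_s: 9.15
eef_pos: [0.4362, -0.309, 0.0344]
eef_rot: [0.284, 0.295, 0.908, -0.092]
wrist_force: [-4.9, 6.1, 15.6]
opening: 0.364
grasp_force: 60.4
```

Contact. Easing off, releasing and retreating along the tool axis.

Call:
send_rows([
  [[0,0,0],[0,0,1],1],
  [[0,0,0],[0,0,1],0],
  [[0,0,0],[0,0,1],-0.4],
  [[0,0,0],[0,0,1],-0.6],
  [[0,0,0],[0,0,1],-0.6],
  [[0,0,0],[-9,7,17],-0.6],
  [[0,0,0],[-23,17,42],-0.6],
  [[0,0,0],[-46,33,83],-0.6],
  [[0,0,0],[-60,60,130],-1],
  [[0,0,0],[-60,80,170],-1],
])

```text
time_s: 10.4
eef_pos: [0.3738, -0.2276, 0.2039]
eef_rot: [0.283, 0.296, 0.908, -0.092]
wrist_force: [1.1, 0.4, 1.0]
opening: 0.996
grasp_force: 0.0
```

Run:
```python
from h import *
o,r=state(); print(r.as_matrix().round(3))
c=camera("wrist"); save(c,"w5.png",scale=1)
for t in ["amber_bottle","clear_bottle"]:
  for d in spotter.landmark_of(t,"wrist")[:2]: print(t,np.round(d["xyz"],3),round(d["conf"],2))
T=tool(0,0)
for b in (14.3-127,14.3-132): # pointer world angle; bar along tool x (either way)
  for s in (0,180): 
    M=R.from_euler("z",b+s,degrees=True)*R.from_euler("x",180,degrees=True); print(b+s,turn(M,r))
# stage-1 turn to plain vertical with the same azimuth
print(turn(tool(-36,0),r))
```

```text
t 10.4 tcp [ 0.3738 -0.2276  0.2039] open 0.996 grip 0.0 F [1.1 0.4 1. ] q [-0.96 -0.61  2.42  0.27  0.77 -2.05]
[[-0.665  0.59   0.459]
 [ 0.485  0.808 -0.335]
 [-0.568  0.    -0.823]]
amber_bottle [ 0.425 -0.3    0.002] 0.6
clear_bottle [ 0.508 -0.337  0.001] 0.85
-112.7 [-10.7  38.2  99.9]
67.3 [ 35.9  10.  -74.1]
-117.7 [-8.9 38.1 95.1]
62.3 [ 36.7   8.5 -78.9]
[20.4 28.   0.1]
```

View pics/w5.png

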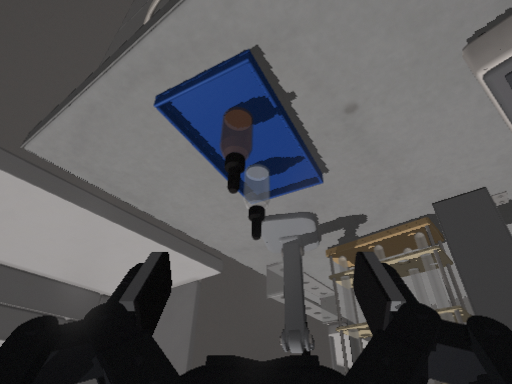

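The amber bottle stands upright in the tray at (237,125), beside the clear one at (257,180). Next, above the knob with the gripper pointing straight down.

Call:
send_rows([
  [[4.2,1.2,-8.7],[15,20,15],-1],
  [[8.4,2.4,-17.4],[30,40,30],-1],
  [[12.7,3.5,-26.2],[50,60,50],-1],
  [[16.9,4.7,-34.9],[70,80,70],-1],
  [[21.1,5.9,-43.6],[90,110,70],-1],
  [[25.3,7.1,-52.3],[115,140,70],-1],
  [[29.5,8.2,-61],[140,170,70],-1],
  [[33.8,9.4,-69.7],[165,200,70],-1],
  [[35.9,10,-74.1],[192,227,70],-1],
  [[35.9,10,-74.1],[192,227,70],-1],
])

```text
time_s: 11.8
eef_pos: [0.5679, -0.0003, 0.269]
eef_rot: [-0.002, 0.832, 0.554, -0.0]
wrist_force: [-0.8, -0.2, -0.1]
opening: 0.998
grasp_force: 0.0
```

Call:
send_rows([
  [[0,0,0],[0,0,0],-0.3],
  [[0,0,0],[0,0,0],-0.3],
  [[0,0,0],[0,0,0],-0.3],
])

```text
time_s: 12.18
eef_pos: [0.5665, -0.0014, 0.2728]
eef_rot: [0.001, 0.832, 0.555, 0.001]
wrist_force: [-0.9, 0.9, 0.4]
opening: 0.652
grasp_force: 0.0
```

Run:
```python
from h import *
o,r=state(); print(r.as_matrix().round(3))
c=camera("wrist")
for t in ["knob_grip","wash_bottle","tester","rocker_green_end","tall_cylinder"]:
  for d in spotter.landmark_of(t,"wrist")[:2]: print(t,np.round(d["xyz"],3),round(d["conf"],2))
import pickle; pickle.dump({k:c[k] for k in c},open("c6.pkl","wb"))
im=c["pixels"].copy(); k=np.array([.566,-.001]); y=np.radians(14.3-127); u=np.array([np.cos(y),np.sin(y)]); v=np.array([-u[1],u[0]])
for p in [k+sx*.033*u+sy*.008*v for sx in np.linspace(-1,1,9) for sy in (-1,1)]+[k]:
    a=proj(c,[*p,.1])[0]; cv2.circle(im,tuple(int(x) for x in a.round()),1,(0,255,0),-1)
c["pixels"]=im; save(c,"w6.png",scale=1.5)
```

```text
t 12.175 tcp [ 0.5665 -0.0014  0.2728] open 0.652 grip 0.0 F [-0.9  0.9  0.4] q [-0.21  0.13  1.58 -0.    1.43  0.18]
[[ 0.384  0.923  0.003]
 [ 0.923 -0.384 -0.001]
 [ 0.     0.003 -1.   ]]
knob_grip [0.566 0.001 0.086] 0.98
knob_grip [0.649 0.14  0.   ] 0.55
wash_bottle [ 0.675 -0.03  -0.003] 0.66
tester [0.53  0.046 0.002] 0.84
rocker_green_end [0.472 0.06  0.079] 0.83
tall_cylinder [0.652 0.145 0.   ] 0.58
```

View pics/w6.png

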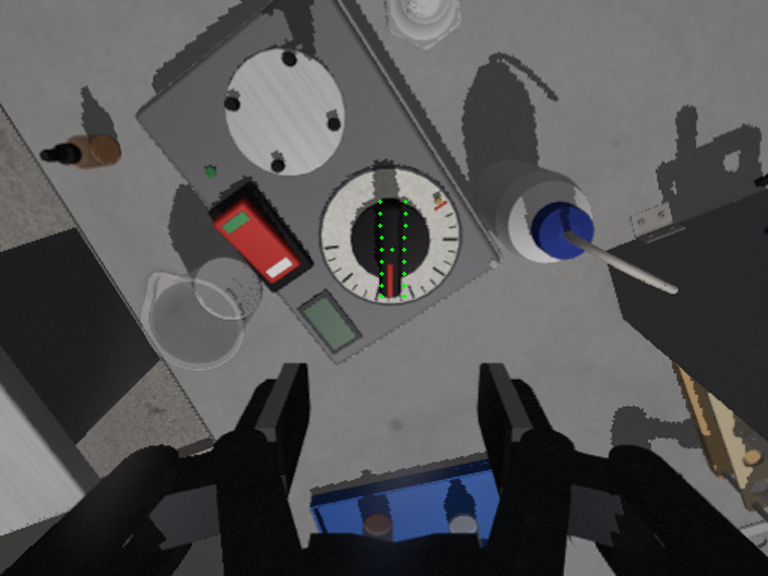

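The projected bar outline lies on the real bar at (392,250), and the zero mark is at (438,200). So q ≈ 2.2 rad. Descending and gripping.

Call:
send_rows([
  [[0,0,0],[0,0,-45],-0.3],
  [[0,0,0],[0,0,-95],-0.3],
  [[0,0,0],[0,0,-140],-0.3],
  [[0,0,0],[0,0,-175],-0.3],
  [[0,0,0],[0,0,-192],-0.3],
  [[0,0,0],[0,0,-200],-0.3],
  [[0,0,0],[0,0,-200],0.2],
  [[0,0,0],[0,0,-200],1],
  [[0,0,0],[0,0,-200],1],
  [[0,0,0],[0,0,-200],1],
])

```text
time_s: 13.72
eef_pos: [0.5652, -0.0001, 0.0742]
eef_rot: [-0.001, 0.832, 0.555, -0.0]
wrist_force: [-11.2, 4.2, 12.6]
opening: 0.173
grasp_force: 59.9
```

Call:
send_rows([
  [[0,0,0],[0,0,0],1],
  [[0,0,5],[0,0,0],1],
  [[0,0,10],[0,0,0],1],
  [[0,0,15],[0,0,0],1],
  [[0,0,20],[0,0,0],1],
  [[0,0,20],[0,0,0],1],
])

```text
time_s: 14.48
eef_pos: [0.5644, 0.0001, 0.0742]
eef_rot: [-0.002, 0.723, 0.691, -0.001]
wrist_force: [-15.4, 4.1, 16.5]
opening: 0.176
grasp_force: 60.3
```

Run:
```python
from h import *
o,r=state(); print(r.as_matrix().round(3), o["torque"])
```

```text
t 14.475 tcp [5.644e-01 1.000e-04 7.420e-02] open 0.176 grip 60.3 F [-15.4   4.1  16.5] q [-0.21  0.35  1.74  0.    1.05 -0.17]
[[ 0.044  0.999 -0.003]
 [ 0.999 -0.044  0.002]
 [ 0.002 -0.003 -1.   ]] [ 0.69476305  2.42266191 -0.00262764]
```

The knob follows. Trimming out the sideways force and continuing to turn.

Call:
send_rows([
  [[0,0,6],[-1,0,1],1],
  [[0,0,13],[-2,0,1],1],
  [[0,0,20],[-2,0,1],1],
  [[0,0,27],[-2,0,1],1],
  [[0,0,34],[-2,0,1],1],
  [[0,0,41],[-2,0,1],1],
  [[0,0,48],[-2,0,1],1],
  [[0,0,55],[-2,0,1],1],
  [[0,0,60],[-2,0,1],1],
  [[0,0,60],[-2,0,1],1],
])

```text
time_s: 15.72
eef_pos: [0.5623, -0.0009, 0.0743]
eef_rot: [-0.003, 0.28, 0.96, 0.0]
wrist_force: [-12.8, 0.1, 8.0]
opening: 0.177
grasp_force: 59.7
```

Run:
```python
from h import *
o,r=state(); m=r.as_matrix(); print("yaw",np.degrees(np.arctan2(m[1,0],m[0,0]))%360, o["torque"])
```

```text
t 15.725 tcp [ 0.5623 -0.0009  0.0743] open 0.177 grip 59.7 F [-12.8   0.1   8. ] q [-0.21  0.35  1.75  0.    1.05 -1.22]
yaw 147.45857727322422 [0.00344198 1.97175036 0.01147942]
```

Call:
send_rows([
  [[0,0,7],[-1,0,1],1],
  [[0,0,14],[-2,0,1],1],
  [[0,0,21],[-2,0,1],1],
  [[0,0,28],[-2,0,1],1],
  [[0,0,35],[-2,0,1],1],
  [[0,0,40],[-2,0,1],1],
  [[0,0,43],[-2,0,1],1],
  [[0,0,43],[-2,0,1],1],
])

```text
time_s: 16.73
eef_pos: [0.5618, -0.0025, 0.0744]
eef_rot: [-0.002, -0.091, 0.996, 0.0]
wrist_force: [-3.3, -6.2, -5.6]
opening: 0.175
grasp_force: 59.0
```

Run:
```python
from h import *
o,r=state(); m=r.as_matrix(); print("yaw",np.degrees(np.arctan2(m[1,0],m[0,0]))%360, o["torque"])
```

```text
t 16.725 tcp [ 0.5618 -0.0025  0.0744] open 0.175 grip 59.0 F [-3.3 -6.2 -5.6] q [-0.22  0.35  1.75 -0.    1.05 -1.97]
yaw 190.40641273963774 [-1.06544566  0.48402801  0.02783313]
```

Call:
send_rows([
  [[0,0,2],[0,0,0],1],
  [[0,0,3],[0,0,0],1],
  [[0,0,4],[0,0,0],1],
  [[0,0,5],[0,0,0],1],
  [[0,0,5],[0,0,0],1],
])

```text
time_s: 17.35
eef_pos: [0.5618, -0.0026, 0.0744]
eef_rot: [-0.002, -0.132, 0.991, 0.001]
wrist_force: [-4.0, -6.8, -4.8]
opening: 0.174
grasp_force: 68.9
```

Run:
```python
from h import *
o,r=state(); m=r.as_matrix(); print("yaw",np.degrees(np.arctan2(m[1,0],m[0,0]))%360, o["torque"])
```

```text
t 17.35 tcp [ 0.5618 -0.0026  0.0744] open 0.174 grip 68.9 F [-4.  -6.8 -4.8] q [-0.22  0.35  1.75  0.    1.05 -2.05]
yaw 195.1509494086775 [-1.08401941  0.55841045 -1.65624007]
```

The torque rose to 1.66 N m at yaw ≈195°, which is the zero stop. Releasing, lifting and looking.

Call:
send_rows([
  [[0,0,0],[0,0,0],0.3],
  [[0,0,0],[0,0,0],-0.1],
  [[0,0,0],[0,0,0],-0.1],
  [[0,0,0],[0,0,15],-0.1],
  [[0,0,0],[0,0,50],-0.1],
  [[0,0,0],[-20,10,100],-0.1],
  [[0,0,0],[-40,20,140],1],
  [[0,0,0],[-50,20,140],1],
  [[0,0,0],[-50,20,140],1],
])

```text
time_s: 18.48
eef_pos: [0.5125, 0.019, 0.215]
eef_rot: [-0.0, -0.134, 0.991, 0.001]
wrist_force: [-0.8, -0.7, -0.1]
opening: -0.001
grasp_force: 0.0
```

Run:
```python
from h import *
o,r=state()
c=camera("wrist")
for t in ["knob_grip","rocker_green_end","tester"]:
  for d in spotter.landmark_of(t,"wrist")[:2]: print(t,np.round(d["xyz"],3),round(d["conf"],2))
im=c["pixels"].copy()
for k in ([.566,-.001],[.562,-.002]):
  y=np.radians(14.3); u=np.array([np.cos(y),np.sin(y)])
  for s in np.linspace(-1,1,7):
    a=proj(c,[*(np.array(k)+s*.033*u),.1])[0]; cv2.circle(im,tuple(int(x) for x in a.round()),1,(0,255,0),-1)
a=proj(c,[.471,.058,.081])[0]; cv2.circle(im,tuple(int(x) for x in a.round()),2,(255,0,255),-1)
c["pixels"]=im; save(c,"w7.png",scale=1.5)
```

```text
t 18.475 tcp [0.5125 0.019  0.215 ] open -0.001 grip 0.0 F [-0.8 -0.7 -0.1] q [-0.2   0.06  1.78  0.    1.31 -2.04]
knob_grip [0.565 0.002 0.088] 0.77
rocker_green_end [0.47  0.062 0.08 ] 0.87
tester [ 0.533  0.047 -0.   ] 0.71
```

View pics/w7.png

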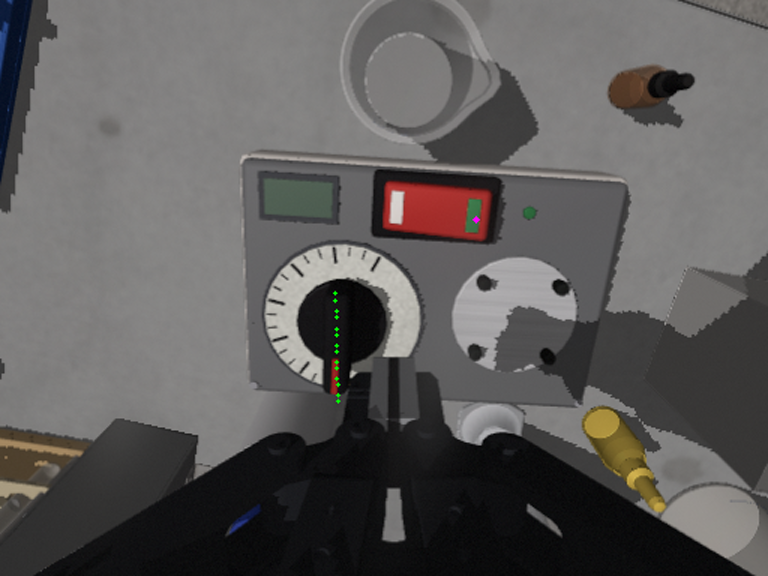

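The rocker's green end at (475,220) is confirmed and the bar is roughly on the zero direction. I'll check numerically whether it is really at the stop.

Run:
```python
from h import *
c=camera("wrist"); im=c["pixels"].astype(int)
def ang(p): d=p[1]-p[0]; return np.degrees(np.arctan2(d[1],d[0]))
for name,p,z in [("front edge",[(248,153),(622,178)],.055),("back edge",[(252,385),(580,403)],.055),("pegs f",[(485,281),(561,286)],.071),("pegs b",[(475,350),(547,355)],.071)]:
    print(name, ang(at_z(c,np.array(p)/1.5,z))-90)
red=(im[...,0]>110)&(im[...,1]<70)&(im[...,2]<70)
n,l,s,ce=cv2.connectedComponentsWithStats(red.astype(np.uint8))
for i in range(1,n):
    if s[i,4]<15: continue
    v,u=np.nonzero(l==i); z=.1 if s[i,4]<500 else .075
    w=at_z(c,np.c_[u,v],z)[:,:2]; d=np.linalg.svd(w-w.mean(0),full_matrices=False)[2][0]
    print("red",s[i].tolist(),w.mean(0).round(4),"axis",np.degrees(np.arctan2(d[1],d[0]))%180)
# dark bar/skirt neighbourhood brightness
g=cv2.cvtColor(c["pixels"],cv2.COLOR_RGB2GRAY); print(g[186:270:6,200:262:2])
```

```text
front edge 11.626556183427951
back edge 11.658597452627461
pegs f 11.352711544931324
pegs b 10.91849157140642
red [256, 122, 71, 39, 1793] [0.473  0.0349] axis 98.57123925173894
red [221, 241, 4, 23, 92] [0.5826 0.0015] axis 13.10624934441211
[[184 189 193 191 189 186 187 186 182 184 181 177 132 150 169 138  82 176
  181  91 140 177 194 188 188 186 189 193 192 189 195]
 [183 185 186 188 182  68  28  33  25  17   9  10   9  10   7  10   6   6
    5   8   7   5  30  85  89  91 142 182 192 191 187]
 [193 185  25  28  22  23  21  22  20  21  16  16  17  16  18  14   9   7
    8   8  10   8   8   9  10   8  76  90  91  89 175]
 [ 99  24  23  23  22  19  22  21  20  23  24  22  21  23  21  19   8   7
    9  11   9   9  11   9  11   8  11   6  86 149 188]
 [ 21  22  21  21  21  19  20  22  18  23  24  22  22  20  20  20  10   5
   11  12   9  11  10  10   7   9  10  15  15  89  90]
 [ 22  21  20  21  21  21  22  22  17  25  24  24  22  20  21  16   9   4
    8   8   9  11   9   8   9  12  12  22  18  72  87]
 [ 22  21  20  22  19  21  22  20  18  22  23  23  20  21  20  15   9   8
   10  10
[... 249 characters left out ...]
   10   9  10   8   9  11   9  35  90  91 145 181 180]
 [178 184 186 187 185 190 170  75  19  20  22  47  42  18  18  14  11   8
    8   5  18  32  79  90  81  70  71  70  72  64  22]
 [157  34 157 191 190 187 190 147  22  21  25  70  67  19  18  14   7  63
   90  90  90  89  90  89  77  70  70  69  71  59  22]
 [ 63 123 181 185 134 157 183 146  22  21  28  71  60  20  17  10   7  69
   15  17  17  16  18  17  70  70  70  69  71  55  21]
 [ 92  92  93  93  92  89  69  50  21  20  36  69  56  18  16   8  12  17
   15  17  18  15  20  33  71  69  69  70  70  54  23]
 [ 82  78  74  71  70  69  68  67  66  66  66  60  57  50  63  60  27  24
   24  24  26  25  28  52  70  70  70  69  71  55  23]]
```

The tester's yaw is ≈11.4° from its edges and pegs, and the bar is at 13±2°. The knob is therefore at its zero stop. Now pressing the green end with the shut fingers.

Call:
send_rows([
  [[0,0,0],[-25,25,-10],1],
  [[0,0,0],[-42,44,-50],1],
  [[0,0,0],[-42,44,-90],1],
  [[0,0,0],[-42,44,-115],1],
  [[0,0,0],[-42,44,-127],1],
  [[0,0,0],[-42,44,-133],1],
  [[0,0,0],[-42,44,-137],1],
  [[0,0,0],[-42,44,-140],1],
  [[0,0,0],[-42,44,-142],1],
  [[0,0,0],[-42,44,-142],1],
])

```text
time_s: 19.98
eef_pos: [0.4712, 0.0627, 0.0728]
eef_rot: [-0.0, -0.134, 0.991, 0.001]
wrist_force: [-0.8, 0.1, -0.0]
opening: 0.0
grasp_force: 0.0
```

Call:
send_rows([
  [[0,0,0],[0,0,20],1],
  [[0,0,0],[0,0,60],1],
  [[0,0,0],[15,-15,110],1],
  [[0,0,0],[42,-44,142],1],
  [[0,0,0],[42,-44,142],1],
  [[0,0,0],[42,-44,142],1],
])

```text
time_s: 20.72
eef_pos: [0.5122, 0.019, 0.2138]
eef_rot: [-0.001, -0.133, 0.991, 0.001]
wrist_force: [-0.3, -0.1, -1.1]
opening: -0.0
grasp_force: 0.0
```

Run:
```python
from h import *
state()
c=camera("wrist"); im=c["pixels"].astype(int)
green=(im[...,1]>im[...,0]+40)&(im[...,1]>im[...,2]+40); red=(im[...,0]>110)&(im[...,1]<70)&(im[...,2]<70)
for nm,m in (("green",green),("red",red)):
    n,l,s,ce=cv2.connectedComponentsWithStats(m.astype(np.uint8)); print(nm,[(s[i].tolist(),ce[i].round(1).tolist()) for i in range(1,n) if s[i,4]>15])
print("green end px if up/down",proj(c,[[.4695,.0606,.081],[.4695,.0606,.069]]).round(1).tolist())
for t in ["rocker_green_end","knob_grip"]:
  for d in spotter.landmark_of(t,"wrist")[:1]: print(t,np.round(d["xyz"],4),round(d["conf"],2))
c=camera("scene")
for t in ["rocker_green_end","amber_bottle","clear_bottle","beaker","tall_cylinder","wash_bottle"]:
  for d in spotter.landmark_of(t,"scene")[:3]: print(t,np.round(d["xyz"],3),round(d["conf"],2))
```

```text
t 20.725 tcp [0.5122 0.019  0.2138] open -0.0 grip 0.0 F [-0.3 -0.1 -1.1] q [-0.2   0.06  1.78  0.    1.31 -2.03]
green [([349, 139, 7, 7, 34], [352.1, 142.2])]
red [([255, 124, 70, 33, 1698], [288.7, 140.3]), ([220, 241, 5, 23, 98], [222.1, 252.2])]
green end px if up/down [[320.5, 145.8], [318.1, 143.3]]
rocker_green_end [0.4698 0.0661 0.0679] 0.86
knob_grip [0.5664 0.001  0.0888] 0.82
rocker_green_end [0.472 0.062 0.065] 0.43
amber_bottle [ 0.428 -0.297  0.002] 0.92
amber_bottle [0.625 0.232 0.003] 0.65
amber_bottle [ 0.37   0.143 -0.001] 0.64
clear_bottle [ 0.511 -0.339  0.001] 0.56
beaker [ 0.402  0.007 -0.003] 0.88
tall_cylinder [0.653 0.139 0.001] 0.74
wash_bottle [ 0.676 -0.031  0.005] 0.93
```

The green end now reads z ≈ 0.067, down from 0.080, so the rocker is armed. The knob is still at zero, the bottles are standing, and the arm is clear.

```bash
python3 -c "
from h import *
print(ctrl.hand_in())"
```

```text
the job is handed in; nothing more can be done
None
```

I handed the job in at about 21 s with all three steps done in order: the amber bottle stands upright in the blue tray beside the clear one, the pointer knob is back at its zero stop, and the rocker's green end is down (armed). The last camera checks, taken before hand-in, agreed with this, but no verdict came back.

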